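# Shake the stray nuts out of a cast joint shell and stand it up

## Robot

A 6-joint arm with a two-finger parallel gripper is mounted at the origin on the work surface. World frame = base frame: x ahead of the robot, y to its left, z up, the work surface at z = 0. Lengths are in m, angles in rad, forces in N, time in s.
With the tool pointing down it reaches from about 0.2 to 0.875 m from the base axis. Payload 3.4 kg.
Tool frame: the origin (TCP) lies between the finger pads; the fingertips stand 25 mm ahead of it and the grasp point (between the pads) lies 6 mm ahead of it (r.nose_length is the z of the fingertips in the tool frame, in m); z points along the fingers, y is the line along which they close (so a half turn about z gives the same grasp; the last joint's range is limited). The gripper opens to 94 mm and grips with 3 to 60 N. Pads are 16 mm wide; open, the fingers measure 119 mm over their backs; the gripper's body (75 mm by 177 mm) begins 78 mm behind the grasp point.
Start: joints at [-1.287, 0.276, 1.505, -0, 1.361, -0.121], TCP at [0.226, -0.529, 0.23] pointing down, gripper open.
Joint ranges: [-2.89, 2.89], [-0.75, 2.08], [0.22, 2.7], [-1.18, 4.32], [0.11, 2.71], [-2.7, 2.7]. Speed limits (rad/s): [2.57, 2.57, 3.14, 3.14, 3.14, 3.14].

## Interface

Orientations are given as a unit quaternion [w, x, y, z].
In Python, from plant import r, gripper_to, inverse_kinematics, vision, models, telemetry gives the robot as it stands. Calls block until the motion is done:
- r.move_to(position, orientation): joint-space move of the TCP to a pose.
- r.move_l(position, rot=None, vel=0.15, guard=None): straight line of the TCP; rot=None keeps the orientation; vel is the mean speed in m/s. With guard (N) it stops when the force on the tool has changed by that much, and returns True; else False.
- r.movej(angles): joint-space move.
- gripper_to(opening, f_grip=None): finger opening in m; f_grip is the grip in N (None keeps the last); returns when the fingers have stopped.
- r.hold(seconds).
- inverse_kinematics(position, orientation): joint angles nearest the present ones, or None.
- vision.snapshot(name): name is "scene" or "top"; returns the picture (480x640x3 uint8, red, green, blue); there is no depth.
- vision.get_calibration(name): a dict with "fx", "fy", "cx", "cy" (pixels), "position" and "orientation" of the camera in the world. Camera axes: x right, y down, z forward; pixel columns grow to the right and rows downward; lengths in m; the calibration is good to about 2 mm. A picture is of the moment at which its call begins. get_calibration takes no time and is no camera call.
A pose or a line that the arm cannot do raises r.PlanningError and nothing moves.
- r.sign_off(): hands the job in; it is judged then, once.
Trained networks look in the newest picture that a camera, given by its name, has taken for a name from the list of things; names that differ only in an ending like _2 or _b are one class to them, and where a whole thing is asked for, a point or a joint stands for the part that bears it (a point fixed in the world has none). Each returns a list of dicts, best first, with "score" (0 to 1); they miss things now and then, are a little off and sometimes report something else, mostly with a low value. They report only what shows in the picture. A call takes as long as a camera call. They do not tell look-alikes from the thing itself.
- models.boxes_of(thing, camera): "at" ([x, y, z] in m, in world coordinates, good to about 4 mm: the middle of the surface that is visible of it).
- models.regions_of(thing, camera): "pixels" (480x640 bool, what is visible of it).
- models.mark_of(thing, camera): "at" ([x, y, z] in m, in world coordinates, good to about 4 mm: a listed point, or the origin of a listed thing).
Readings, each from a call of its own:
- telemetry.current_t(): time.
- telemetry.current_joints(): joint angles.
- telemetry.current_dq(): joint speeds.
- telemetry.current_joint_efforts(): joint torques, N m.
- telemetry.current_ee_pos(): TCP position.
- telemetry.current_tool_rot(): TCP orientation.
- telemetry.current_wrist_force(): force on the tool from outside, world axes, zero at the start.
- telemetry.current_torque(): the same for the moment, N m.
- telemetry.current_opening(): finger opening in m.
- telemetry.current_finger_force(): force on a finger pad.
Only numpy, scipy, OpenCV 4.12 (cv2) and the standard library are available. Lean on these libraries where they do the work, as an engineer would, in place of code of your own. Each camera call takes 0.05 s, during which the arm holds its last target. There are 200 camera calls.

## Task

There are three loose hex nuts inside the cast shell lying in the V cradle: lift the shell out and tip it so that all three fall into the plain undivided tray. Then lay the empty shell back in its cradle and let go so that you can change your grip, then pick it up again and stand it upright on its flanged foot, wholly on the round rubber pad. Set the shell down gently, never dropping it, and leave the oil bottle, the tape roll and the divided box where they are.

Things in the scene. Friction and masses are not known exactly. Their poses are not given: they have to be found in the camera images.
- shell: Bare cast-aluminium shell, an open round cup 110 mm long: body 56 mm outside diameter, 4 mm wall (bore 48 mm, 100 mm deep); its closed end is a flat foot flange 72 mm in diameter, 8 mm thick. About 0.35 kg. Origin: centre of the foot's underside; z runs along its axis from foot to open mouth (mouth at z = 110 mm). It starts lying in the cradle, mouth end 15 degrees up.
- shell_mid (a point): Point on the shell's axis halfway along it, 55 mm from the foot's underside.
- nut1: Loose steel hex nut, 21 mm across corners, 10 mm thick, starts inside the shell. Origin at the centre of one flat face, z along the nut's bore.
- nut2: A second, identical nut.
- nut3: A third, identical nut.
- cradle: Fixed dark steel V cradle: base plate 120 x 64 x 12 mm with two V supports, 65 mm wide and at most 80 mm high, that hold the shell 16 to 28 mm and 86 to 98 mm from its foot; fingers fit in the gap between. Origin: middle of the base's underside; x points level to the raised end: the V slopes 15 degrees up towards x.
- cradle_rest (a point): Where shell_mid lies when the shell rests in the cradle: 78 mm above the cradle's origin, on the V's line, which runs along cradle x and 15 degrees upward.
- tray: Plain undivided blue plastic tray, fixed, 190 mm (its x) by 140 mm (its y) and 45 mm high, walls 4 mm. Origin at the centre of the underside.
- tray_in (a point): Centre of the tray's inner floor, axes as the tray.
- pad: Round black rubber pad, fixed, 140 mm in diameter, 6 mm thick. Origin at the centre of its underside; its top is at z = 6 mm.
- oiler: Bystander: black oil bottle, 52 mm in diameter, 150 mm tall, upright. Origin at the centre of its underside.
- tape: Bystander: roll of pale tape lying flat, 96 mm in diameter, 48 mm high. Origin at the centre of its underside.
- sorter: Bystander: blue plastic box with six compartments, 100 mm (x) by 210 mm (y), 45 mm high. Origin at the centre of its underside.
Not all that is in view belongs to the job. What is meant by the cradle is not orange, purple or yellow, and is the smaller of those in its own colour.

How it is judged:
By the outcome, as a careful person would: the job done as asked, in the order asked, and still so for the second after the job is handed in, with the robot touching nothing.
It also fails if it takes over 66 s, if anything falls off the work surface, if the arm or the gripper's body presses on something with over 40 N, if the wrist force passes 120 N, or if a joint passes its speed limit or range.

## Working session

There is one attempt and no reset: what is moved stays moved. The work goes in short steps, each a Python script; the robot and the scene stay as the last script left them, time stands still between calls to the robot, and variables do not carry over. Pictures are saved under pics/ and viewed, at most 10 in all, crops included, and the job is handed in when it is done.

```bash
ls; mkdir -p pics; python3 - <<'E'
from plant import r, vision, models, telemetry
import cv2
for c in("scene","top"):
    im=vision.snapshot(c); cv2.imwrite(f"pics/{c}0.png",im[:,:,::-1])
    k=vision.get_calibration(c); print(c,{a:(v if isinstance(v,(int,float)) else [round(float(x),3) for x in v]) for a,v in k.items()})
    for t in("shell","shell_mid","cradle","cradle_rest","tray","pad","oiler","tape","sorter","nut1"):
        print(t,[(round(d["score"],2),[round(float(x),3) for x in d["at"]]) for d in models.mark_of(t,c)][:4])
print(telemetry.current_t())
E
```

```text
pics
scene {'fx': 565.3771646514606, 'fy': 565.3771646514606, 'cx': 319.9893219204061, 'cy': 234.8621376453915, 'position': [1.545, -0.326, 1.162], 'orientation': [-0.315, 0.766, 0.52, -0.209]}
shell [(0.9, [0.436, 0.31, 0.065]), (0.55, [0.734, 0.12, 0.001])]
shell_mid [(0.62, [0.488, 0.293, 0.078])]
cradle [(0.9, [0.716, 0.298, 0.004]), (0.85, [0.321, 0.308, 0.001]), (0.84, [0.303, 0.509, 0.002]), (0.72, [0.487, 0.297, 0.0])]
cradle_rest [(0.87, [0.72, 0.299, 0.102]), (0.77, [0.319, 0.307, 0.08]), (0.74, [0.311, 0.5, 0.105]), (0.71, [0.622, 0.487, 0.077])]
tray [(0.85, [0.493, -0.0, -0.003])]
pad [(0.74, [0.547, -0.271, 0.003])]
oiler [(0.56, [0.478, 0.493, 0.0])]
tape [(0.83, [0.733, 0.122, -0.001])]
sorter [(0.74, [0.757, -0.126, -0.002])]
nut1 [(0.5, [0.519, 0.292, 0.067]), (0.34, [0.551, -0.276, 0.002])]
top {'fx': 471.5550825391724, 'fy': 471.5550825391724, 'cx': 318.3234475151188, 'cy': 238.0877123232396, 'position': [0.353, 0.081, 1.19], 'orientation': [0.054, -0.697, 0.713, -0.047]}
shell [(0.81, [0.44, 0.313, 0.065]), (0.74, [0.49, 0.297, 0.073]), (0.42, [0.472, 0.487, 0.001])]
shell_mid [(0.8, [0.49, 0.296, 0.076]), (0.65, [0.553, -0.272, -0.0]), (0.34, [0.44, 0.314, 0.063])]
cradle [(0.88, [0.302, 0.503, -0.002]), (0.73, [0.322, 0.315, 0.0]), (0.68, [0.718, 0.299, -0.004]), (0.59, [0.626, 0.486, 0.002])]
cradle_rest [(0.85, [0.719, 0.299, 0.103]), (0.78, [0.303, 0.508, 0.105]), (0.72, [0.623, 0.486, 0.079]), (0.66, [0.318, 0.31, 0.08])]
tray [(0.66, [0.491, 0.004, -0.003])]
pad [(0.76, [0.547, -0.273, 0.0])]
oiler [(0.96, [0.472, 0.486, -0.002])]
tape [(0.94, [0.736, 0.124, -0.004])]
sorter [(0.9, [0.752, -0.127, -0.0])]
nut1 []
1.1
```

View pics/scene0.png

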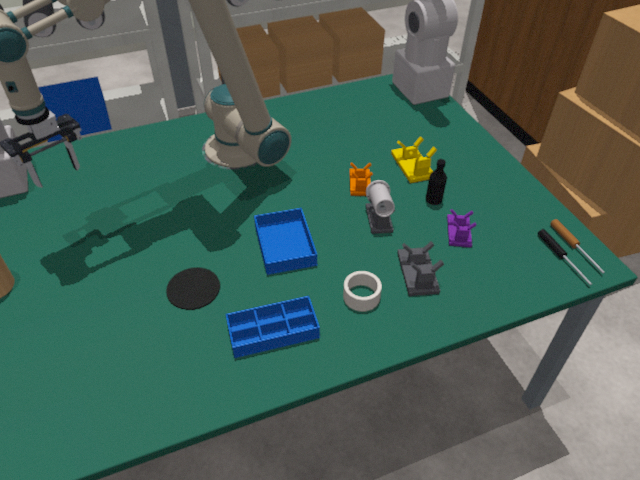

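View pics/top0.png

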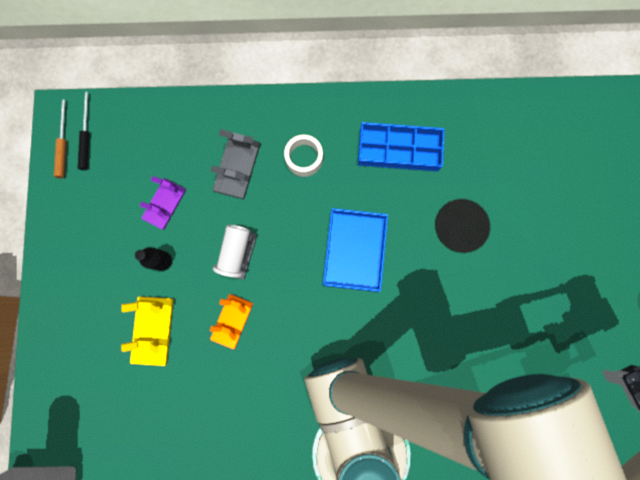

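```bash
cat > h.py <<'E'
import numpy as np, cv2
from scipy.spatial.transform import Rotation as R
from plant import r, gripper_to, inverse_kinematics as ik, vision, models, telemetry
D=np.pi/180
def axis(psi,e): return np.array([np.cos(e)*np.cos(psi),np.cos(e)*np.sin(psi),np.sin(e)])
def tool(foot,psi,e,s,phi,flip,back=0.):
    """TCP pose gripping the shell s from its foot; tool tilted e+phi from straight down towards the mouth heading (degrees)."""
    h=axis(psi*D,0); t=(e+phi)*D
    z=np.sin(t)*h-np.cos(t)*np.array([0,0,1]); y=flip*np.array([-h[1],h[0],0])
    q=R.from_matrix(np.c_[np.cross(y,z),y,z]).as_quat()[[3,0,1,2]]
    return np.asarray(foot)+s*axis(psi*D,e*D)-(0.006+back)*z, q
def proj(P,c):
    k=vision.get_calibration(c); q=np.array(k["orientation"])
    p=(P-np.array(k["position"]))@R.from_quat(q[[1,2,3,0]]).as_matrix()
    return np.c_[k["fx"]*p[:,0]/p[:,2]+k["cx"],k["fy"]*p[:,1]/p[:,2]+k["cy"]]
def shell_pts(mid,psi,e):
    a=axis(psi,e);u=np.array([-np.sin(psi),np.cos(psi),0]);v=np.cross(a,u)
    t=np.linspace(0,2*np.pi,40)[:,None]; c=np.cos(t)*u+np.sin(t)*v
    return [np.vstack([mid+(z-.055)*a+rad*c for z in zz]) for rad,zz in((.028,(.008,.11)),(.036,(0,.008)))]
def render(mid,psi,e,c,S=4):
    m=np.zeros((480,640),np.uint8)
    for P in shell_pts(mid,psi,e):
        cv2.fillPoly(m,[cv2.convexHull(np.round(proj(P,c)*16).astype(np.int32))],1,shift=4)
    return m>0
E
python3 - <<'E'
from h import *
from scipy.optimize import minimize
M={}
for c,p in(("top",(235,250)),("scene",(380,200))):
    for d in models.regions_of("shell",c):
        m=d["pixels"]; ys,xs=np.nonzero(m); print(c,d["score"],m.sum(),xs.mean(),ys.mean())
        if abs(xs.mean()-p[0])<15 and abs(ys.mean()-p[1])<15 and c not in M: M[c]=m
def f(x,cs):
    return sum(1-(a:=render(np.array([x[0],x[1],.078]),x[2],15*D,c))[M[c]].sum()/(a|M[c]).sum() for c in cs)
for cs in (["top"],["scene"],["top","scene"]):
    cs=[c for c in cs if c in M]
    if cs:
        o=minimize(f,[.488,.2965,-.3],(cs,),method="Nelder-Mead",options=dict(initial_simplex=[[.488,.2965,-.3],[.496,.2965,-.3],[.488,.304,-.3],[.488,.2965,-.2]]))
        print(cs,o.x,o.x[2]/D,o.fun)
foot=np.array([.488,.2965,.078])-.055*axis(-18*D,15*D)
for fl in(1,-1):
  for phi in(-40,-20,0,20,35):
    q=ik(*tool(foot,-18,15,.055,phi,fl)); print("pick",fl,phi,None if q is None else np.round(q,2))
for fl in(1,-1):
  for phi in(0,20,35):
    for psi in range(-180,180,30):
      mouth=np.array([.49,0,.085]); q=ik(*tool(mouth-.11*axis(psi*D,-65*D),psi,-65,.055,phi,fl))
      if q is not None: print("tip",fl,phi,psi,np.round(q,2))
for fl in(1,-1):
  for phi in(-40,-20,0):
    for psi in(-86,-56,-26,4,34):
      q=ik(*tool([.547,-.272,.008],psi,90,.065,phi,fl))
      if q is not None: print("stand",fl,phi,psi,np.round(q,2))
E
```

```text
top 0.83 1193 232.23554065381393 251.86756077116513
scene 0.55 669 379.5351270553064 195.6457399103139
['top'] [ 0.49077829  0.2960596  -0.26255609] -15.043355574078888 0.0797213622291022
['scene'] [ 0.48673237  0.29473624 -0.29455669] -16.876854955515967 0.1434058898847631
['top', 'scene'] [ 0.48744153  0.29462539 -0.29695921] -17.01450949897132 0.23198990472091252
pick 1 -40 [ 0.27  0.57  1.5   0.24  1.45 -1.06]
pick 1 -20 [ 0.39  0.42  1.68  0.06  1.11 -0.9 ]
pick 1 0 [ 0.55  0.33  1.87 -0.28  0.79 -0.52]
pick 1 20 [ 0.75  0.34  2.04 -0.95  0.67  0.24]
pick 1 35 None
pick -1 -40 [0.27 0.57 1.5  0.24 1.45 2.08]
pick -1 -20 [0.39 0.42 1.68 0.06 1.11 2.24]
pick -1 0 [ 0.55  0.33  1.87 -0.28  0.79  2.62]
pick -1 20 None
pick -1 35 None
tip 1 0 -150 [-0.88  0.4   2.56  1.65  1.11 -1.38]
tip 1 0 -120 [-0.85  0.48  2.2   1.09  1.32 -1.12]
tip 1 0 -90 [-0.69  0.6   1.85  0.78  1.61 -1.06]
tip 1 0 -60 [-0.5   0.72  1.55  0.52  1.89 -1.14]
tip 1 0 -30 [-0.29  0.81  1.34  0.24  2.1  -1.35]
tip 1 0 0 [-0.09  0.84  1.27 -0.09  2.17 -1.66]
tip 1 0 30 [ 0.11  0.81  1.34 -0.42  2.05 -1.96]
tip 1 
[... 3315 characters left out ...]
82  1.88]
stand 1 0 4 [-1.24  1.06  2.45  1.82  1.67  1.2 ]
stand 1 0 34 [-1.24  0.96  2.    1.31  1.62  1.74]
stand -1 -40 -56 [-0.27  0.41  2.27  4.27  0.58 -2.13]
stand -1 -40 -26 [-0.68  0.36  2.41  2.78  0.52 -1.4 ]
stand -1 -40 4 [-1.01  0.41  2.26  1.61  0.74 -0.94]
stand -1 -40 34 [-1.08  0.53  1.95  1.03  1.09 -0.81]
stand -1 -20 -56 [-0.15  0.69  2.44  3.97  1.22 -1.58]
stand -1 -20 -26 [-0.74  0.8   2.69  2.87  1.55 -1.67]
stand -1 -20 4 [-1.18  0.69  2.43  1.89  1.21 -1.55]
stand -1 -20 34 [-1.2   0.72  2.01  1.23  1.34 -1.16]
stand -1 0 -56 [-0.1   1.07  2.47  4.06  1.82 -1.26]
stand -1 0 4 [-1.24  1.06  2.45  1.82  1.67 -1.94]
stand -1 0 34 [-1.24  0.96  2.    1.31  1.62 -1.4 ]
```

```bash
cat >> h.py <<'E'
REST=np.array([.4885,.2955,.078]); PSI=-17
FOOT=REST-.055*axis(PSI*D,15*D)
UP=np.array([0,0,1])
def stat(s=""): print(s,"t%.1f"%telemetry.current_t(),"open %.4f"%telemetry.current_opening(),"ff %.1f"%telemetry.current_finger_force(),"wf",np.round(telemetry.current_wrist_force(),1),"p",np.round(telemetry.current_ee_pos(),4))
E
python3 - <<'E'
from h import *
S,PH,F=.05,10,1
r.move_to(*tool(FOOT,PSI,15,S,PH,F,.12)); stat("pre")
print(r.move_l(tool(FOOT,PSI,15,S,PH,F)[0],vel=.12,guard=15)); stat("at")
gripper_to(0.03,8); stat("soft"); 
gripper_to(0.03,45); stat("grip")
p=telemetry.current_ee_pos(); r.move_l(p+.03*UP,vel=.06); stat("lift"); r.move_l(p+.12*UP,vel=.15); stat("up")
cv2.imwrite("pics/l.png",vision.snapshot("scene")[100:340,200:520,::-1].repeat(2,0).repeat(2,1))
E
```

```text
pre t4.2 open 0.0936 ff 0.0 wf [-1.1 -0.3 -0.1] p [0.4335 0.312  0.1909]
False
at t5.4 open 0.0937 ff 0.0 wf [ 1.  -0.2  0.4] p [0.4817 0.298  0.0827]
soft t6.1 open 0.0568 ff 8.0 wf [-1.6  0.2  1.9] p [0.4814 0.2977 0.0822]
grip t6.3 open 0.0553 ff 45.0 wf [-1.3 -0.8  1.8] p [0.4814 0.2976 0.0822]
lift t6.9 open 0.0559 ff 45.0 wf [-0.1 -0.5 -3.9] p [0.4813 0.2975 0.1123]
up t7.7 open 0.0560 ff 45.0 wf [ 0.3 -0.2 -4.4] p [0.4805 0.2971 0.201 ]
```

View pics/l.png

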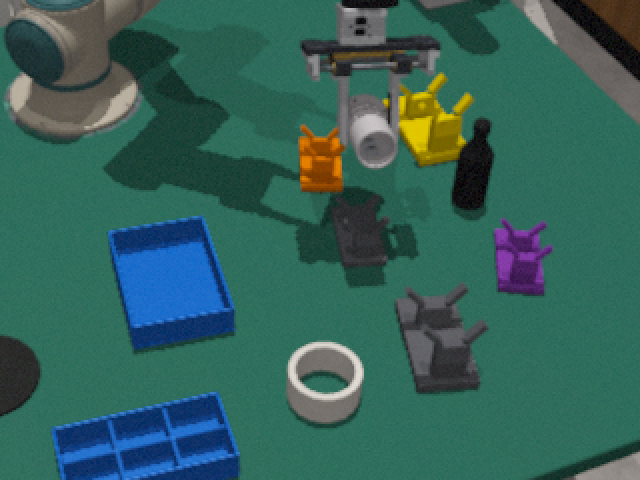

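```bash
python3 - <<'E'
from h import *
S,PH,F=.05,10,1; psi=-45
T=np.array([.492,.002,0])-.015*axis(psi*D,0)
def pose(e,z): m=T+z*UP; return tool(m-.11*axis(psi*D,e*D),psi,e,S,PH,F)
P=[pose(e,z) for e,z in((15,.18),(0,.14),(-20,.105),(-40,.09),(-55,.085),(-70,.085))]
print([None if ik(*p) is None else np.round(ik(*p),2) for p in P])
r.move_to(*P[0]); stat("over")
for p in P[1:]: r.move_l(p[0],p[1],vel=.1); stat()
r.hold(.7); stat("tipped")
r.move_l(pose(-80,.085)[0],pose(-80,.085)[1],vel=.05);r.hold(.3); stat("80")
for c in("top","scene"):
    im=vision.snapshot(c); cv2.imwrite(f"pics/tip_{c}.png",im[:,:,::-1])
    print(c,[(round(d["score"],2),np.round(d["at"],3)) for d in models.mark_of("nut1",c)])
a=cv2.imread("pics/tip_top.png")[170:330,290:430];b=cv2.imread("pics/tip_scene.png")[170:330,220:360]
cv2.imwrite("pics/tip.png",cv2.resize(np.hstack([a,b]),None,fx=2.8,fy=2.8))
E
```

```text
[array([ 0.27,  0.05,  2.05, -0.5 ,  0.88, -0.22]), array([ 0.08,  0.1 ,  1.98, -0.16,  0.95, -0.62]), array([-0.13,  0.23,  1.85,  0.11,  1.2 , -0.96]), array([-0.27,  0.41,  1.69,  0.25,  1.51, -1.13]), array([-0.33,  0.55,  1.58,  0.32,  1.73, -1.19]), array([-0.38,  0.7 ,  1.47,  0.38,  1.95, -1.21])]
over t8.7 open 0.0556 ff 45.0 wf [ 0.4  0.6 -4.5] p [0.4398 0.0562 0.1703]
 t9.2 open 0.0558 ff 45.0 wf [-0.4 -0.4 -3.7] p [0.4389 0.0558 0.1459]
 t9.7 open 0.0556 ff 45.0 wf [ 0.1  0.9 -3.9] p [0.4416 0.052  0.1311]
 t10.2 open 0.0559 ff 45.0 wf [ 0.2  0.8 -4.7] p [0.45   0.0439 0.1338]
 t10.6 open 0.0558 ff 45.0 wf [-0.5  0.3 -4.3] p [0.4592 0.035  0.1387]
 t11.0 open 0.0555 ff 45.0 wf [ 0.8 -0.6 -4. ] p [0.4698 0.0245 0.145 ]
tipped t11.7 open 0.0557 ff 45.0 wf [ 0.3 -0.8 -4.6] p [0.4706 0.0234 0.1443]
80 t12.4 open 0.0557 ff 45.0 wf [-0.1  0.1 -4.1] p [0.4779 0.0163 0.147 ]
top []
scene [(0.6, array([0.482, 0.009, 0.021])), (0.55, array([0.5  , 0.   , 0.016]))]
```

View pics/tip.png

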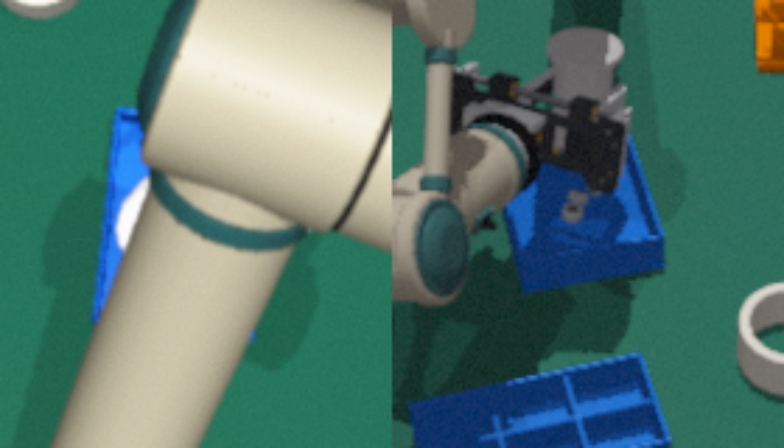

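```bash
python3 - <<'E'
from h import *
p=telemetry.current_ee_pos()
for d in(.012,-.012,.0): r.move_l(p+d*UP,vel=.2)
r.move_l(p+.1*UP+[-.02,.0,0],vel=.2)
f=np.mean([telemetry.current_wrist_force() for _ in range(10)],0); stat(str(f))
# swing aside towards cradle, still mouth down
q=telemetry.current_joints(); q=np.array(q); q[0]+=.55; r.movej(q); r.hold(.2)
f=np.mean([(r.hold(.01),telemetry.current_wrist_force())[1] for _ in range(20)],0); stat(str(f))
for c in("top","scene"):
    im=vision.snapshot(c); cv2.imwrite(f"pics/n_{c}.png",im[:,:,::-1])
    print(c,[(round(d["score"],2),np.round(d["at"],3)) for d in models.mark_of("nut1",c)])
a=cv2.imread("pics/n_top.png")[170:330,290:430];b=cv2.imread("pics/n_scene.png")[170:330,220:360]
cv2.imwrite("pics/n.png",cv2.resize(np.hstack([a,b]),None,fx=2.8,fy=2.8))
E
```

```text
[ 0.58585408  0.13639166 -4.27424692] t14.0 open 0.0557 ff 45.0 wf [ 0.6  0.1 -4.3] p [0.4579 0.0162 0.2458]
[ 0.17582924 -0.07024238 -3.6884777 ] t15.4 open 0.0554 ff 45.0 wf [ 0.4 -0.4 -3.6] p [0.3825 0.2523 0.2458]
top [(0.48, array([ 0.498, -0.005,  0.015])), (0.46, array([0.486, 0.009, 0.019]))]
scene [(0.6, array([0.474, 0.032, 0.009])), (0.47, array([0.483, 0.009, 0.019])), (0.46, array([ 0.5  , -0.001,  0.015]))]
```

View pics/n.png

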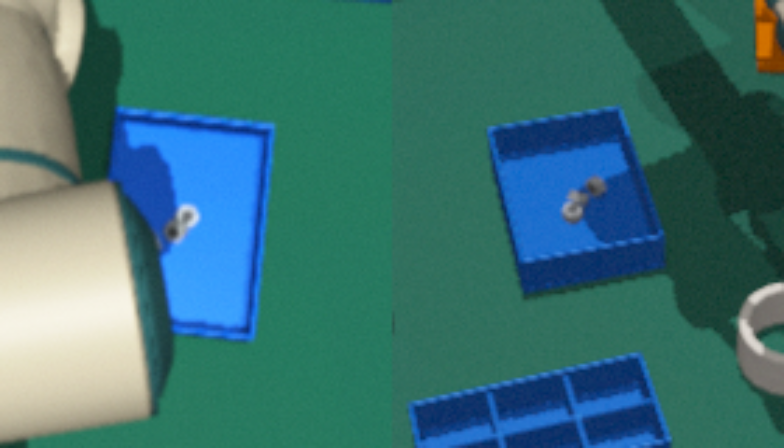

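```bash
python3 - <<'E'
from h import *
S,PH,F=.05,10,1
t,q=tool(FOOT,PSI,15,S,PH,F)
r.move_to(t+.12*UP,q); stat("above")
for c in("top","scene"):
    vision.snapshot(c)
    for n in("shell","shell_mid"): print(c,n,[(round(d["score"],2),np.round(d["at"],3)) for d in models.mark_of(n,c)][:2])
print("expect",FOOT+.12*UP,REST+.12*UP)
r.move_l(t+.015*UP,vel=.12); stat()
g=r.move_l(t-.004*UP,vel=.02,guard=5); stat(f"down {g}")
E
```

```text
above t16.7 open 0.0556 ff 45.0 wf [ 0.1 -0.1 -3.8] p [0.4803 0.2966 0.201 ]
top shell [(0.71, array([0.437, 0.314, 0.183])), (0.26, array([0.476, 0.033, 0.016]))]
top shell_mid [(0.81, array([0.487, 0.295, 0.194])), (0.58, array([ 0.491,  0.296, -0.   ]))]
scene shell [(0.65, array([0.436, 0.314, 0.183]))]
scene shell_mid [(0.64, array([0.493, 0.294, 0.196]))]
expect [0.43769543 0.31103252 0.18376495] [0.4885 0.2955 0.198 ]
 t18.1 open 0.0557 ff 45.0 wf [-0.2  0.2 -3.9] p [0.4821 0.2981 0.0979]
down True t18.8 open 0.0558 ff 45.0 wf [-0.9 -0.2  3.1] p [0.4815 0.2977 0.0823]
```

```bash
python3 - <<'E'
from h import *
gripper_to(.060); gripper_to(.094); r.hold(.2); stat("open")
t,q=tool(FOOT,PSI,15,.05,10,1,.11); r.move_l(t,vel=.15); stat("back")
for c in("top","scene"):
    cv2.imwrite(f"pics/c_{c}.png",vision.snapshot(c)[:,:,::-1])
    for n in("shell","shell_mid"): print(c,n,[(round(d["score"],2),np.round(d["at"],3)) for d in models.mark_of(n,c)][:2])
cv2.imwrite("pics/c.png",cv2.resize(cv2.imread("pics/c_scene.png")[130:270,310:490],None,fx=3,fy=3))
S,PH=.06,-30
for F in(1,-1):
    print("pick",F,[None if (x:=ik(*tool(FOOT,PSI,15,S,PH,F,b))) is None else np.round(x,2) for b in(.11,0)])
    for psi in range(-180,180,20):
        x=[ik(*tool([.547,-.272,z],psi,90,S,PH,F)) for z in(.1,.008)]
        if x[0] is not None and x[1] is not None: print("stand",F,psi,*np.round(x,2))
E
```

```text
open t20.0 open 0.0939 ff 0.0 wf [ 0.6 -0.2 -0. ] p [0.4801 0.2967 0.0809]
back t20.9 open 0.0941 ff 0.0 wf [ 0.2  0.6 -0.2] p [0.4367 0.3109 0.1811]
top shell [(0.74, array([0.442, 0.316, 0.065]))]
top shell_mid []
scene shell [(0.64, array([0.435, 0.31 , 0.065]))]
scene shell_mid [(0.63, array([0.489, 0.296, 0.081])), (0.27, array([0.476, 0.031, 0.011]))]
pick 1 [array([ 0.29,  0.44,  1.38,  0.14,  1.54, -1.  ]), array([ 0.32,  0.49,  1.58,  0.16,  1.29, -1.01])]
stand 1 -180 [-0.38  0.95  0.86 -0.44  2.3   1.07] [-0.38  1.02  0.92 -0.4   2.17  1.14]
stand 1 -160 [-0.27  0.88  1.03 -0.62  2.1   0.88] [-0.27  0.96  1.09 -0.58  1.98  0.97]
stand 1 -140 [-0.17  0.78  1.25 -0.76  1.86  0.78] [-0.17  0.87  1.31 -0.74  1.75  0.88]
stand 1 -120 [-0.09  0.67  1.5  -0.9   1.59  0.72] [-0.09  0.77  1.55 -0.91  1.49  0.85]
stand 1 -100 [-0.04  0.55  1.76 -1.09  1.32  0.71] [-0.04  0.68  1.82 -1.14  1.23  0.89]
stand 1 -40 [-0.44  0.25  2.41  3.55  0.59  1.36] [-0.44  0.53  2.51  3.41  0.96  1.54]
stand 1 -20 [-0.82  0.24  2.43  2.43  0.65  1.92] [-0.82  0.54  2.55  2.65  1.    1.6 ]
stand 1 0
[... 1598 characters left out ...]
1 20 [-1.15  0.4   2.1   1.28  1.12 -0.84] [-1.15  0.57  2.17  1.41  1.07 -1.12]
stand -1 40 [-1.13  0.51  1.85  1.02  1.37 -0.8 ] [-1.13  0.65  1.91  1.07  1.27 -0.98]
stand -1 60 [-1.06  0.63  1.59  0.84  1.63 -0.81] [-1.06  0.74  1.65  0.84  1.51 -0.94]
stand -1 80 [-0.97  0.74  1.34  0.69  1.87 -0.87] [-0.97  0.84  1.39  0.67  1.75 -0.97]
stand -1 100 [-0.86  0.84  1.1   0.54  2.1  -0.98] [-0.86  0.93  1.16  0.51  1.98 -1.06]
stand -1 120 [-0.74  0.93  0.91  0.36  2.3  -1.17] [-0.74  1.    0.97  0.32  2.17 -1.23]
stand -1 140 [-0.62  0.98  0.79  0.1   2.42 -1.45] [-0.62  1.05  0.86  0.09  2.28 -1.47]
stand -1 160 [-0.5   0.99  0.77 -0.19  2.42 -1.79] [-0.5   1.06  0.84 -0.17  2.28 -1.76]
```

View pics/c.png

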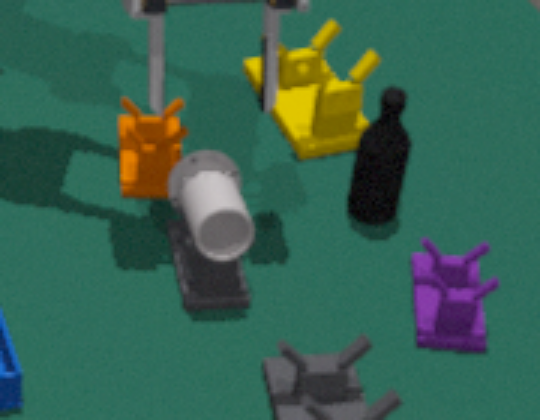

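```bash
python3 - <<'E'
from h import *
S,PH,F=.06,-30,1; PAD=np.array([.547,-.272,0]); psi=60
r.move_l(telemetry.current_ee_pos()+.06*UP,vel=.2)
t,q=tool(FOOT,PSI,15,S,PH,F)
r.move_to(*tool(FOOT,PSI,15,S,PH,F,.11)); stat("pre")
print(r.move_l(t,vel=.12,guard=15)); stat("at")
gripper_to(.03,8); gripper_to(.03,45); stat("grip")
r.move_l(t+.03*UP,vel=.06); r.move_l(t+.16*UP,vel=.2); stat("up")
p,o=tool(PAD+.12*UP,psi,90,S,PH,F); r.move_to(p,o); stat("above")
r.move_l(tool(PAD+.025*UP,psi,90,S,PH,F)[0],vel=.12); r.hold(.2); stat("near")
for c in("top","scene"):
    cv2.imwrite(f"pics/s_{c}.png",vision.snapshot(c)[:,:,::-1])
    for n in("shell","shell_mid"): print(c,n,[(round(d["score"],2),np.round(d["at"],3)) for d in models.mark_of(n,c)][:2])
cv2.imwrite("pics/s.png",cv2.resize(cv2.imread("pics/s_scene.png")[200:340,120:300],None,fx=3,fy=3))
E
```

```text
pre t22.3 open 0.0940 ff 0.0 wf [-0.3 -0.1  0.1] p [0.5215 0.284  0.1886]
False
at t23.3 open 0.0937 ff 0.0 wf [ 0.6 -1.1  0.4] p [0.4951 0.294  0.0859]
grip t24.2 open 0.0556 ff 45.0 wf [ 1.  -0.4  0.5] p [0.4947 0.2937 0.0851]
up t25.7 open 0.0561 ff 45.0 wf [-0.4  0.3 -4.2] p [0.494  0.2933 0.2438]
above t28.5 open 0.0559 ff 45.0 wf [-0.6  1.2 -3.1] p [ 0.5446 -0.276   0.183 ]
near t29.6 open 0.0560 ff 45.0 wf [ 0.2  0.7 -3.3] p [ 0.5446 -0.2768  0.0888]
top shell [(0.88, array([ 0.549, -0.27 ,  0.031])), (0.69, array([ 0.49 ,  0.001, -0.002]))]
top shell_mid [(0.8, array([ 0.547, -0.271,  0.079]))]
scene shell [(0.92, array([ 0.544, -0.27 ,  0.027]))]
scene shell_mid [(0.62, array([ 0.546, -0.269,  0.085])), (0.48, array([0.499, 0.001, 0.017]))]
```

View pics/s.png

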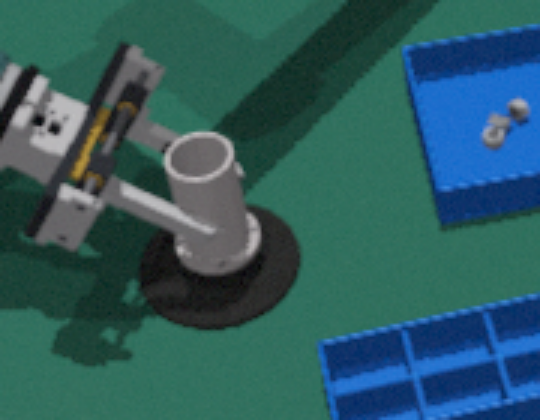

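```bash
python3 - <<'E'
from h import *
S,PH,F=.06,-30,1; PAD=np.array([.547,-.272,0]); psi=60
g=r.move_l(tool(PAD+.002*UP,psi,90,S,PH,F)[0],vel=.02,guard=4); stat(f"down {g}")
gripper_to(.03,8); r.hold(.2); stat("soft"); gripper_to(.060); gripper_to(.094); r.hold(.2); stat("open")
r.move_l(tool(PAD+.006*UP,psi,90,S,PH,F,.12)[0],vel=.12); stat("back")
r.move_l(telemetry.current_ee_pos()+.08*UP,vel=.15)
for c in("top","scene"):
    cv2.imwrite(f"pics/e_{c}.png",vision.snapshot(c)[:,:,::-1])
    for n in("shell","shell_mid","oiler","tape","sorter"): print(c,n,[(round(d["score"],2),np.round(d["at"],3)) for d in models.mark_of(n,c)][:1])
E
```

```text
down True t30.9 open 0.0556 ff 45.0 wf [-0.3 -2.   4.9] p [ 0.5445 -0.2764  0.067 ]
soft t31.3 open 0.0569 ff 8.0 wf [-0.4 -2.2  6. ] p [ 0.5445 -0.2766  0.0666]
open t32.5 open 0.0940 ff 0.0 wf [-0.3 -0.1  0.1] p [ 0.5439 -0.2764  0.0651]
back t33.7 open 0.0944 ff 0.0 wf [-0.5 -0.8 -0.3] p [ 0.4925 -0.3657  0.1287]
top shell [(0.85, array([ 0.549, -0.264,  0.007]))]
top shell_mid [(0.79, array([ 0.546, -0.271,  0.056]))]
top oiler [(0.84, array([ 0.473,  0.485, -0.001]))]
top tape [(0.86, array([ 0.737,  0.124, -0.003]))]
top sorter [(0.73, array([ 0.756, -0.124, -0.   ]))]
scene shell [(0.75, array([ 0.542, -0.27 ,  0.008]))]
scene shell_mid [(0.97, array([ 0.543, -0.273,  0.063]))]
scene oiler [(0.7, array([ 0.477,  0.489, -0.002]))]
scene tape [(0.76, array([0.738, 0.121, 0.001]))]
scene sorter [(0.7, array([ 0.754, -0.124,  0.002]))]
```

View pics/e_scene.png

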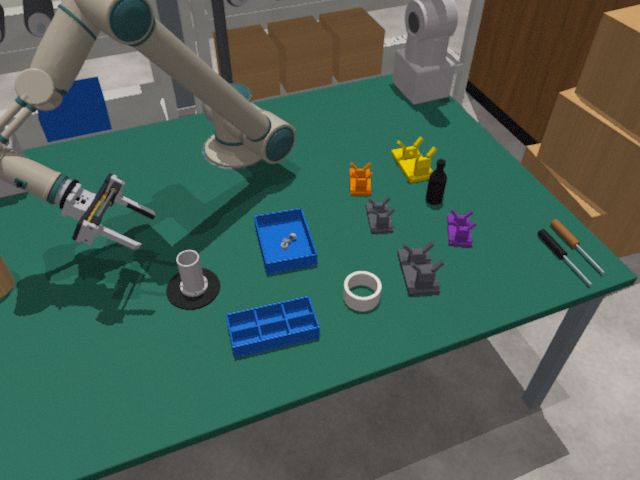

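The picture shows the shell upright within the pad at about (192,280). The nuts are in the tray at about (288,241), the bystanders have not moved, and the gripper is clear.

```bash
python3 -c "
from plant import r
print(r.sign_off())"
```

```text
the job is handed in; nothing more can be done
None
```

The job is handed in: all three nuts are in the plain tray, the shell was laid back in its cradle and regripped, and it now stands upright on the pad, with the bystanders unmoved and about 34 s used at the last reading.

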